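# Scrape the crucible chips off the sample plate

### The arm

A 6-joint arm with a two-finger parallel gripper is mounted at the origin on the work surface. World frame = base frame: x ahead of the robot, y to its left, z up, the work surface at z = 0. Lengths are in m, angles in rad, forces in N, time in s.
With the tool pointing down it reaches from about 0.25 to 0.85 m from the base axis. Payload 12.5 kg.
Tool frame: the origin (TCP) lies at the very end of the fingers, on their centre line; the grasp point (between the pads) lies 19 mm behind it (env.grip_point_offset is the distance from the TCP to the grasp point, in m); z points along the fingers, y is the direction in which the jaws open and shut (so a half turn about z gives the same grasp; the last joint's range is limited). The gripper opens to 93 mm and grips with 3 to 60 N. Pads are 15 mm wide; open, the fingers measure 128 mm over their backs; the gripper's body (75 mm by 188 mm) begins 65 mm behind the grasp point.
Start: joints at [-1.219, 0.351, 1.652, -0, 1.139, -0.085], TCP at [0.233, -0.498, 0.219] pointing down, gripper open.
Joint ranges: [-2.75, 2.75], [-0.79, 2.1], [0.01, 2.65], [-1.57, 4.71], [0.07, 3.14], [-2.87, 2.87]. Speed limits (rad/s): [2.22, 2.22, 2.79, 3.14, 3.14, 3.14].

### API

Orientations are given as a unit quaternion [w, x, y, z].
In Python, from workcell import env, optics gives the robot as it stands. The module is installed in compiled form; this text tells all that it offers.
- The arm moves only by the shell command python3 -m jog 'ROWS' [OPENING]. ROWS is JSON, a list that holds one entry, the list of rows, each a list of 6 numbers: the shift along the tool's x, y, z in units of 500 mm (1.0 is 500 mm), then the turn, a rotation vector about the tool's x, y, z in units of 2 rad (1.0 is 2 rad). In form: [[[dx, dy, dz, ax, ay, az], ...]]. A call has 1 to 20 rows; each row is the pose to reach, as a shift and turn from the pose commanded when the call began, along the tool's axes at that moment; what a row does not reach only later rows make up. A row lasts 1/10 s, in which the tool goes at most 50 mm and 8.59 degrees, less where a joint would pass 70% of its speed; a pose out of reach is approached as far as the arm can. A call with a number of a shift or a turn outside -1 to 1 is refused whole. A call with a gripper value outside its range is refused whole. OPENING is the opening, from 0 (shut) to 1 (fully open), set as the call begins (- or left out, the last holds). The fingers move at their own pace and stop on an object; the grip force is fixed at half the most. Time passes only in rows, so rows that repeat a pose let the fingers close. It gives the time, the measured TCP pose, the force and the opening at its end, in the units of the state.
- env.observe(): the state, without advancing time (a new reading comes with each control period).
- optics.snapshot(name): name is "scene" or "side" or "wrist"; returns a dict with "img" (420x560x3 uint8, red, green, blue), "range_z" (420x560 float32, m along the optical axis (not along the pixel's ray), 0 where there is no reading), "fx", "fy", "cx", "cy" (pixels), "R" (3x3) and "t" (3): a world point X has camera coordinates R X + t; the wrist camera has in their place "T_tool_cam" (4x4, takes a point from camera to tool coordinates, whose origin is the TCP and whose axes are the flange's). Camera axes: x right, y down, z forward; pixel columns grow to the right and rows downward; lengths in m; the calibration is good to about 2 mm. A picture is of the moment at which its call begins: read the wrist's pose just before it.
- env.finish_job(): hands the job in, once; it reports no verdict.
The state is a dict: "clock": time; "q": joint angles; "dq": joint speeds; "joint_efforts": joint torques, N m; "position": TCP position; "tool_rot": TCP orientation; "contact_force": force on the tool from outside, world axes, zero at the start; "moment": the same for the moment, N m; "grip_width": finger opening in m.
Only numpy, scipy, OpenCV 4.12 (cv2) and the standard library are available. Lean on these libraries where they do the work, as an engineer would, in place of code of your own. Each camera call takes 0.05 s, during which the arm holds its last target.

### The job

Two chips of a broken crucible lie on the raised steel sample plate. Take the wide scraper block (not the round-footed tamper) by its rib, wipe both chips along the plate and over its edge into the catch tray joined to it without touching them with the fingers, then stand the scraper upright on the bench and let go of it.

Things in the scene. Friction and masses are not known exactly. Their poses are not given: they have to be found in the camera images.
- scraper: Loose upright plastic block, 0.15-0.31 kg: grey foot 130 mm long (x), 30 thick (y), 22 high; on its middle a white rib to grip, 70 long (x), 24 thick (y), from 22 to 72 mm height. Ends and faces alike. Origin: centre of the underside, z up. The tamper near it has the same height and materials, but a round foot 56 mm across and a 40 mm rib.
- station: Fixed unit. Bare steel plate 120 (x) by 140 mm (y), flat top 36 mm above the bench, no lips. Origin at bench height under the plate's centre, z up. The open metal tray joins the plate's -y edge: 150 mm wide (x), from y = -70 to -175 mm, inner floor 10 mm high, 3 mm walls on the outer three sides with rims at 24 mm, so a block moved at plate height passes above them.
- chip_a: One white ceramic chip, about 24 x 18 x 10 mm, 12 g, lying loose and flat on the plate in the half away from the tray. Origin at its centre.
- chip_b: The other white ceramic chip, about 22 x 20 x 10 mm, 12 g, lying loose and flat on the plate in the half nearer the tray. Origin at its centre.
Mind the look-alikes: they are no part of the job. What is shaped like the scraper but yellow is not meant.

How it is judged:
By the outcome, as a careful person would: the job done as asked, in the order asked, and still so for the second after the job is handed in, with the robot touching nothing.
It also fails if it takes over 48 s, if anything falls off the work surface, if the arm or the gripper's body presses on something with over 40 N, if the wrist force passes 120 N, or if a joint passes its speed limit or range.

## Working session

There is one attempt and no reset: what is moved stays moved. The work goes in short steps, Python scripts to look and compute and a shell command to move; the robot and the scene stay as the last step left them, time stands still between calls to the robot, and variables do not carry over. Pictures are saved under pics/ and viewed, and the job is handed in when it is done.

```bash
mkdir -p pics; ls; python3 - <<'E'
from workcell import env, optics
import cv2, numpy as np
s=env.observe()
print({k:np.round(v,3) for k,v in s.items()}, env.grip_point_offset)
for n in ("scene","side"):
    d=optics.snapshot(n); cv2.imwrite(f"pics/{n}0.png",cv2.cvtColor(d["img"],cv2.COLOR_RGB2BGR)); np.savez(f"{n}0.npz",**d)
    print(n,d["fx"],d["cx"],d["cy"],np.round(d["R"],3).tolist(),np.round(d["t"],3))
E
```

```text
pics
{'clock': np.float64(0.0), 'q': array([-1.219,  0.351,  1.652,  0.   ,  1.139, -0.085]), 'dq': array([-0.002,  0.001, -0.   , -0.001, -0.001,  0.   ]), 'joint_efforts': array([-1.0000e-03, -4.9732e+01, -2.8525e+01,  7.0000e-02,  2.6000e-02,
       -0.0000e+00]), 'position': array([ 0.233, -0.498,  0.218]), 'tool_rot': array([-0.001,  0.976,  0.217, -0.   ]), 'contact_force': array([ 0.225,  0.404, -0.058]), 'moment': array([ 0.013, -0.01 , -0.03 ]), 'grip_width': np.float64(0.093)} 0.0188
scene 493.0680392262231 278.73935612450344 210.11838766226828 [[0.643, 0.766, 0.017], [0.487, -0.391, -0.781], [-0.591, 0.511, -0.624]] [-0.453 -0.077  1.316]
side 381.66178274646313 272.35719403497455 217.94329822214291 [[-0.967, -0.253, 0.019], [-0.179, 0.629, -0.757], [0.18, -0.735, -0.654]] [ 0.497 -0.031  1.032]
```

View pics/scene0.png

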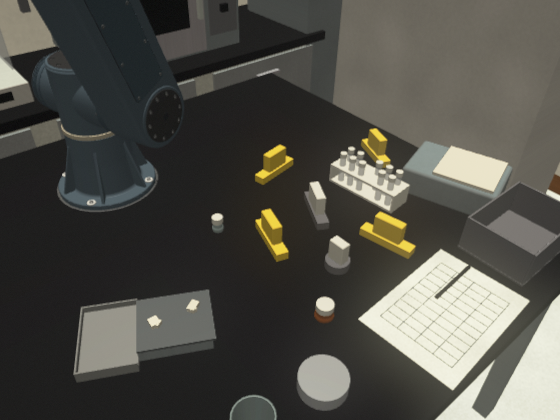

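View pics/side0.png

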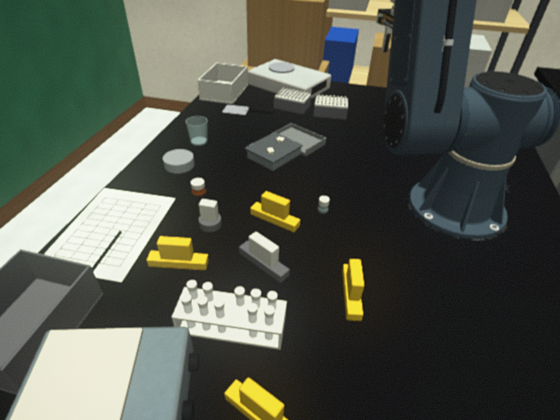

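The scene view shows these candidates:
- Grey foot with white rib at (317,203) in scene and (264,255) in side.
- Round-footed tamper at (338,255) in scene.
- Four yellow look-alikes at (275,164), (272,233), (388,234) and (376,147).

The grey one with the long foot fits the scraper. The plate is at (175,322), with chips at (154,321) and (193,305). The tray is at (108,338).

```bash
cat > h.py <<'E'
import numpy as np, cv2
def world(d,us,vs,z=None):
    us=np.asarray(us,float);vs=np.asarray(vs,float)
    r=np.stack([(us-d["cx"])/d["fx"],(vs-d["cy"])/d["fy"],np.ones_like(us)],-1)
    R,t=d["R"],d["t"]; C=-R.T@t; w=r@R
    if z is None: return C+w*d["range_z"][vs.astype(int),us.astype(int)][...,None]
    return C+w*((z-C[2])/w[...,2])[...,None]
E
python3 - <<'E'
from h import *
big=[]
for n,(x,y),s in (("scene",(317,203),45),("side",(264,255),45)):
    d=dict(np.load(f"{n}0.npz")); im=d["img"][:,:,::-1]
    big.append(cv2.resize(im[y-s:y+s,x-s:x+s],(390,390),interpolation=cv2.INTER_CUBIC))
    hsv=cv2.cvtColor(d["img"],cv2.COLOR_RGB2HSV)
    V,U=np.mgrid[0:420,0:560]; P=world(d,U,V)
    print(n,"table z",np.median(P[200:300,180:220,2]))
    rx=(abs(U-x)<s)&(abs(V-y)<s)&(hsv[...,1]<70)&(d["range_z"]>0)
    for lab,lo,hi in (("foottop",.016,.028),("ribtop",.066,.08)):
        m=(rx&(P[...,2]>lo)&(P[...,2]<hi)).astype(np.uint8)
        k,l,st,c=cv2.connectedComponentsWithStats(m)
        for i in range(1,k):
            if st[i,4]>15:
                p=P[l==i]; rc=cv2.minAreaRect((p[:,:2]*1000).astype(np.float32)); print(lab,st[i,4],np.round(c[i]),np.round(p.mean(0),4),np.round(rc[0],1),np.round(rc[1],1),round(rc[2],1), round(np.median(p[:,2]),4))
    # station: plate top
    m=((P[...,2]>.028)&(P[...,2]<.042)&(d["range_z"]>0)).astype(np.uint8)
    k,l,st,c=cv2.connectedComponentsWithStats(m)
    for i in range(1,k):
        if st[i,4]>300:
            p=P[l==i]; rc=cv2.minAreaRect((p[:,:2]*1000).astype(np.float32)); print("plate",st[i,4],np.round(c[i]),np.round(p.mean(0),4),np.round(rc[0],1),np.round(rc[1],1),round(rc[2],1), round(np.median(p[:,2]),4))
cv2.imwrite("pics/crop1.png",np.hstack(big))
E
```

```text
scene table z 3.6453553542481476e-05
foottop 30 [333. 173.] [0.3666 0.4747 0.0217] [366.7 477.7] [ 4.8 35.9] 3.1 0.022
foottop 21 [340. 176.] [0.3899 0.4779 0.023 ] [388.6 479.2] [11.3 12.2] 79.0 0.023
foottop 24 [349. 180.] [0.4193 0.4819 0.0223] [419.  481.4] [15.4  7.9] 23.5 0.0231
foottop 26 [358. 185.] [0.4495 0.4843 0.0224] [447.6 484.6] [16.  11.7] 4.0 0.0232
foottop 235 [317. 213.] [0.4638 0.3208 0.0215] [445.8 336. ] [ 31.  129.9] 61.9 0.0213
ribtop 20 [343. 160.] [0.3911 0.479  0.0718] [390.2 479.6] [13.4 12.1] 41.8 0.0707
ribtop 31 [351. 164.] [0.4196 0.4821 0.0727] [419.5 481.4] [14.2  8.1] 27.3 0.0724
ribtop 17 [359. 169.] [0.4474 0.4822 0.0726] [447.3 480.5] [11.2  6.3] 5.9 0.0721
ribtop 190 [317. 191.] [0.4467 0.3342 0.071 ] [444.2 336.3] [24.4 71.9] 61.9 0.0711
ribtop 153 [339. 242.] [0.608  0.2444 0.071 ] [607.6 244.5] [24.5 40. ] 89.3 0.0713
plate 855 [451.  78.] [0.1926 1.2286 0.0351] [ 110.1 1225.5] [917.7 156. ] 9.1 0.0351
plate 382 [442. 194.] [0.6184 0.6047 0.0351] [614.1 604.5] [206.2  12.4] 18.3 0.0352
plate 360 [525. 212.] [0.7876 0.7025 0.0351] [768.9 682.6
[... 314 characters left out ...]
0474
foottop 394 [266. 261.] [0.4381 0.3519 0.022 ] [446.2 342.1] [ 31.7 130.6] 62.5 0.0224
ribtop 303 [264. 242.] [0.4445 0.3443 0.0718] [446.  341.8] [24.6 71. ] 59.8 0.0723
ribtop 24 [240. 298.] [0.4454 0.4982 0.0738] [445.2 497.9] [15.5  7.4] 36.5 0.0743
plate 628 [112.  16.] [ 1.8482 -1.3688  0.0348] [ 1873.4 -1420.9] [1429.7  711.2] 50.8 0.0346
plate 309 [243.  87.] [ 0.7732 -0.5286  0.0352] [ 780.5 -544.3] [360.7 182.7] 30.1 0.0353
plate 904 [273. 147.] [ 0.5387 -0.1042  0.0365] [ 539.7 -112. ] [145.  122.4] 62.9 0.0365
plate 389 [178. 157.] [0.8001 0.0233 0.0308] [801.1  22.4] [88.8 87.9] 12.5 0.0309
plate 404 [ 31. 281.] [0.8751 0.5412 0.035 ] [865.  532.3] [138.9  70.6] 39.8 0.0351
```

View pics/crop1.png

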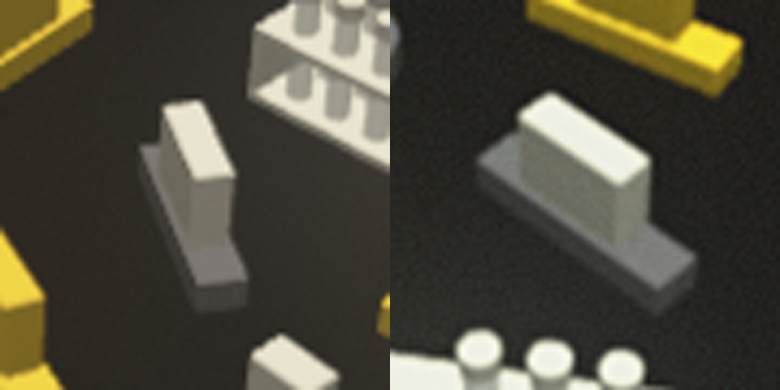

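The crop confirms it: a long grey foot with a white rib, in clear space and not yellow. Next I measure the chips and the tray side.

```bash
python3 - <<'E'
from h import *
for n,roi in (("scene",(70,280,220,385)),("side",(240,120,330,170))):
    d=dict(np.load(f"{n}0.npz"))
    V,U=np.mgrid[0:420,0:560]; P=world(d,U,V)
    R=(U>roi[0])&(U<roi[2])&(V>roi[1])&(V<roi[3])
    a=np.radians(-27.1); ex=np.array([np.cos(a),np.sin(a)]); ey=np.array([-ex[1],ex[0]]); c0=np.array([.539,-.1135])
    hsv=cv2.cvtColor(d["img"],cv2.COLOR_RGB2HSV)
    m=(R&(hsv[...,2]>170)).astype(np.uint8)
    k,l,st,c=cv2.connectedComponentsWithStats(m)
    for i in range(1,k):
        if st[i,4]>5:
            v,u=np.nonzero(l==i); p=world(d,u,v,.046)[:,:2]; q=(p-c0)@np.c_[ex,ey]*1000
            print(n,"chip",st[i,4],np.round(c[i]),"st xy",np.round(q.mean(0)),q.min(0).round(),q.max(0).round(),"z",np.median(P[l==i][:,2]).round(4))
    # tray floor
    m=R&(abs(P[...,2]-.010)<.004); q=(P[m][:,:2]-c0)@np.c_[ex,ey]*1000
    print("tray floor",m.sum(),q.mean(0).round(),np.percentile(q,[2,98],0).round())
    m=R&(abs(P[...,2]-.036)<.003); q=(P[m][:,:2]-c0)@np.c_[ex,ey]*1000
    print("plate",m.sum(),q.mean(0).round(),np.percentile(q,[1,99],0).round())
E
```

```text
scene chip 89 [192. 304.] st xy [-19.  35.] [-32.  22.] [-7. 46.] z 0.0459
scene chip 101 [154. 320.] st xy [  4. -38.] [ -8. -50.] [ 16. -26.] z 0.046
tray floor 3669 [   3. -119.] [[ -72. -173.]
 [  74.    4.]]
plate 3638 [ 5. -3.] [[-59. -70.]
 [ 60.  67.]]
side chip 25 [280. 138.] st xy [  4. -33.] [ -8. -45.] [ 16. -22.] z 0.0463
side chip 30 [270. 149.] st xy [-19.  39.] [-31.  27.] [-7. 53.] z 0.0457
tray floor 604 [  -9. -101.] [[ -75. -172.]
 [  72.   66.]]
plate 836 [-4.  7.] [[-60. -66.]
 [ 59.  72.]]
```

```bash
cat >> h.py <<'E'
from scipy.spatial.transform import Rotation as Ro
def rel(s,tgt,yaw):
    """rows units to reach TCP tgt (m), tool down with tool-x at yaw deg"""
    R=Ro.from_quat(np.roll(s["tool_rot"],-1))
    a=np.radians(yaw); T=Ro.from_matrix(np.array([[np.cos(a),np.sin(a),0],[np.sin(a),-np.cos(a),0],[0,0,-1]]))
    x=R.as_matrix()[:,0]
    print("t",round(float(s["clock"]),2),"pos",np.round(s["position"],4),"yawx",round(float(np.degrees(np.arctan2(x[1],x[0]))),2),"F",np.round(s["contact_force"],1),"w",round(float(s["grip_width"]),4))
    print("REL",np.round(R.inv().apply(np.array(tgt)-s["position"])/.5,4),np.round((R.inv()*T).as_rotvec()/2,4))
E
python3 - <<'E'
from h import *; from workcell import env
rel(env.observe(),[.42,.29,.25],152)
E
```

```text
t 0.1 pos [ 0.2326 -0.4981  0.2182] yawx 25.03 F [-0.1 -0.5 -0.3] w 0.0934
REL [ 1.0064 -1.2696 -0.0623] [-2.000e-04 -6.000e-04 -1.108e+00]
```

```bash
python3 -m jog '[[[0.5,-0.63,-0.06,0,0,-0.55],[0.5,-0.63,-0.06,0,0,-0.55],[0.5,-0.63,-0.06,0,0,-0.55],[0.5,-0.63,-0.06,0,0,-0.55],[0.5,-0.63,-0.06,0,0,-0.55],[0.5,-0.63,-0.06,0,0,-0.55],[0.5,-0.63,-0.06,0,0,-0.55],[0.5,-0.63,-0.06,0,0,-0.55],[0.5,-0.63,-0.06,0,0,-0.55],[0.5,-0.63,-0.06,0,0,-0.55],[0.5,-0.63,-0.06,0,0,-0.55],[0.5,-0.63,-0.06,0,0,-0.55]]]' 1
python3 - <<'E'
from h import *; from workcell import env
rel(env.observe(),[.42,.29,.25],152)
E
```

```text
clock: 1.3
position: [0.3257, -0.1083, 0.2484]
tool_rot: [-0.0, 0.72, 0.694, -0.0]
contact_force: [0.3, -0.2, 0.5]
grip_width: 0.0927
t 1.3 pos [ 0.3257 -0.1083  0.2484] yawx 87.91 F [ 0.3 -0.2  0.5] w 0.0927
REL [ 0.8029  0.1593 -0.0031] [-2.000e-04 -2.000e-04 -5.593e-01]
```

```bash
python3 -m jog '[[[0.8,0.16,0,0,0,-0.56],[0.8,0.16,0,0,0,-0.56],[0.8,0.16,0,0,0,-0.56],[0.8,0.16,0,0,0,-0.56],[0.8,0.16,0,0,0,-0.56],[0.8,0.16,0,0,0,-0.56],[0.8,0.16,0,0,0,-0.56],[0.8,0.16,0,0,0,-0.56],[0.8,0.16,0,0,0,-0.56],[0.8,0.16,0,0,0,-0.56],[0.8,0.16,0,0,0,-0.56],[0.8,0.16,0,0,0,-0.56]]]' 1
python3 - <<'E'
from h import *; from workcell import env,optics
s=env.observe(); d=optics.snapshot("wrist")
cv2.imwrite("pics/w1.png",d["img"][:,:,::-1])
rel(s,[.445,.339,.10],152)
T=np.eye(4);T[:3,:3]=Ro.from_quat(np.roll(s["tool_rot"],-1)).as_matrix();T[:3,3]=s["position"]
M=T@d["T_tool_cam"]; d["R"]=M[:3,:3].T; d["t"]=-M[:3,:3].T@M[:3,3]
np.savez("w1.npz",**d)
V,U=np.mgrid[0:420,0:560]; P=world(d,U,V)
near=(np.hypot(P[...,0]-.445,P[...,1]-.339)<.08)&(d["range_z"]>0)
for lab,lo,hi in (("foot",.017,.026),("rib",.064,.08)):
    m=(near&(P[...,2]>lo)&(P[...,2]<hi)).astype(np.uint8)
    k,l,st,c=cv2.connectedComponentsWithStats(m)
    for i in range(1,k):
        if st[i,4]>100:
            p=P[l==i];rc=cv2.minAreaRect((p[:,:2]*1000).astype(np.float32));print(lab,st[i,4],c[i].round(),np.round(rc[0],1),np.round(rc[1],1),round(rc[2],1),np.median(p[:,2]).round(4))
E
```

```text
clock: 2.5
position: [0.4197, 0.2883, 0.2487]
tool_rot: [-0.0, 0.241, 0.97, -0.0]
contact_force: [-0.5, -0.2, 0.8]
grip_width: 0.0929
t 2.5 pos [0.4197 0.2883 0.2487] yawx 152.07 F [-0.5 -0.2  0.8] w 0.0929
REL [0.0029 0.1134 0.2974] [-0.0001  0.      0.0006]
foot 984 [322. 171.] [442.3 339.6] [ 30.3 129. ] 61.8 0.0216
rib 1206 [329. 190.] [442.8 339.4] [24.1 70.7] 62.0 0.0715
```

View pics/w1.png

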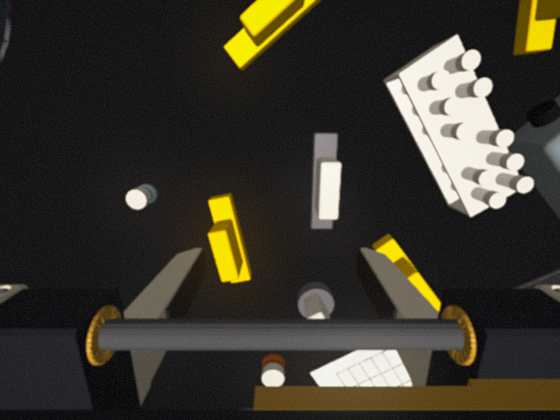

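The wrist view shows the scraper at (325,180), lined up with the jaws and clear of its neighbours. It measures (0.443, 0.3395) at 62°, with the foot at 30x129 and the rib at 24x71 mm, which matches the sizes given.

```bash
python3 - <<'E'
from h import *; from workcell import env
rel(env.observe(),[.443,.3395,.030],152)
E
```

```text
t 2.55 pos [0.4197 0.2885 0.2488] yawx 152.09 F [-0.1  0.4  0.6] w 0.0933
REL [0.0066 0.112  0.4376] [0.     0.0001 0.0008]
```

```bash
python3 -m jog '[[[0.007,0.112,0.1,0,0,0],[0.007,0.112,0.1,0,0,0],[0.007,0.112,0.18,0,0,0],[0.007,0.112,0.26,0,0,0],[0.007,0.112,0.32,0,0,0],[0.007,0.112,0.37,0,0,0],[0.007,0.112,0.41,0,0,0],[0.007,0.112,0.437,0,0,0],[0.007,0.112,0.437,0,0,0],[0.007,0.112,0.437,0,0,0]]]' 1
python3 - <<'E'
from h import *; from workcell import env
rel(env.observe(),[.443,.3395,.030],152)
E
```

```text
clock: 3.55
position: [0.443, 0.341, 0.0309]
tool_rot: [0.0, 0.24, 0.971, 0.0]
contact_force: [-0.3, 0.3, 0.4]
grip_width: 0.0932
t 3.55 pos [0.443  0.341  0.0309] yawx 152.19 F [-0.3  0.3  0.4] w 0.0932
REL [-0.0014 -0.0026  0.0018] [0.0004 0.0002 0.0017]
```

```bash
python3 -m jog '[[[0,-0.003,0,0,0,0],[0,-0.003,0,0,0,0],[0,-0.003,0,0,0,0],[0,-0.003,0,0,0,0],[0,-0.003,0,0,0,0],[0,-0.003,0,0,0,0],[0,-0.003,0,0,0,0],[0,-0.003,0,0,0,0],[0,-0.003,0,0,0,0],[0,-0.003,0,0,0,0],[0,-0.003,0,0,0,0],[0,-0.003,0,0,0,0]]]' 0
python3 - <<'E'
from h import *; from workcell import env
rel(env.observe(),[.443,.3395,.030],152)
E
```

```text
clock: 4.75
position: [0.442, 0.3399, 0.0302]
tool_rot: [0.0, 0.24, 0.971, 0.0]
contact_force: [0.6, 1.4, 0.5]
grip_width: 0.0239
t 4.75 pos [0.442  0.3399 0.0302] yawx 152.22 F [0.6 1.4 0.5] w 0.0239
REL [-0.0022  0.0003  0.0004] [0.0002 0.0001 0.0019]
```

```bash
python3 -m jog '[[[0,0,-0.03,0,0,0],[0,0,-0.1,0,0,0],[0,0,-0.2,0,0,0],[0,0,-0.28,0,0,0],[0,0,-0.3,0,0,0],[0,0,-0.3,0,0,0],[0,0,-0.3,0,0,0]]]' 0
python3 - <<'E'
from h import *; from workcell import env
rel(env.observe(),[.578,-.038,.17],152.9)
E
```

```text
clock: 5.45
position: [0.441, 0.3392, 0.1786]
tool_rot: [-0.001, 0.24, 0.971, -0.001]
contact_force: [-0.0, -0.3, -3.0]
grip_width: 0.0239
t 5.45 pos [0.441  0.3392 0.1786] yawx 152.22 F [-0.  -0.3 -3. ] w 0.0239
REL [-0.5941 -0.5397  0.0178] [-0.0011 -0.0006 -0.0059]
```

```bash
python3 -m jog '[[[-0.02,-0.018,0,0,0,0],[-0.06,-0.054,0,0,0,0],[-0.12,-0.11,0,0,0,-0.006],[-0.18,-0.164,0,0,0,-0.006],[-0.24,-0.218,0,0,0,-0.006],[-0.3,-0.273,0,0,0,-0.006],[-0.36,-0.327,0,0,0,-0.006],[-0.42,-0.382,0,0,0,-0.006],[-0.48,-0.436,0,0,0,-0.006],[-0.53,-0.482,0.01,0,0,-0.006],[-0.57,-0.518,0.016,0,0,-0.006],[-0.594,-0.54,0.018,0,0,-0.006],[-0.594,-0.54,0.018,0,0,-0.006],[-0.594,-0.54,0.018,0,0,-0.006]]]' 0
python3 - <<'E'
from h import *; from workcell import env,optics
s=env.observe(); rel(s,[.578,-.038,.075],152.9)
d=optics.snapshot("scene"); cv2.imwrite("pics/s2.png",d["img"][:,:,::-1])
V,U=np.mgrid[0:420,0:560]; P=world(d,U,V)
a=np.radians(152.9);R=Ro.from_quat(np.roll(s["tool_rot"],-1)).as_matrix()
q=(P-s["position"])@R*1000   # tool frame mm
hsv=cv2.cvtColor(d["img"],cv2.COLOR_RGB2HSV)
m=(d["range_z"]>0)&(abs(q[...,0])<80)&(abs(q[...,1])<25)&(q[...,2]>-15)&(q[...,2]<45)
p=q[m]; print(m.sum(),np.percentile(p,[1,50,99],0).round(1))
for lo,hi in((3,12),(12,35)):
    z=p[(p[:,2]>lo)&(p[:,2]<hi)]; print(len(z),np.percentile(z,[1,99],0).round(1))
E
```

```text
clock: 6.85
position: [0.5782, -0.0373, 0.1705]
tool_rot: [-0.001, 0.234, 0.972, 0.0]
contact_force: [-0.2, 0.0, -2.7]
grip_width: 0.0242
t 6.85 pos [ 0.5782 -0.0373  0.1705] yawx 152.89 F [-0.2  0.  -2.7] w 0.0242
REL [-0.0006 -0.0014  0.1909] [-0.0001 -0.0008 -0.0001]
678 [[-68.7 -22.2 -14.4]
 [-45.3  -3.5   8. ]
 [ -5.9  20.5  28.3]]
347 [[-68.4 -16.9   3.3]
 [ -4.8  12.3  11.7]]
140 [[-68.8 -17.2  12.3]
 [  0.4  12.8  28.7]]
```

View pics/s2.png

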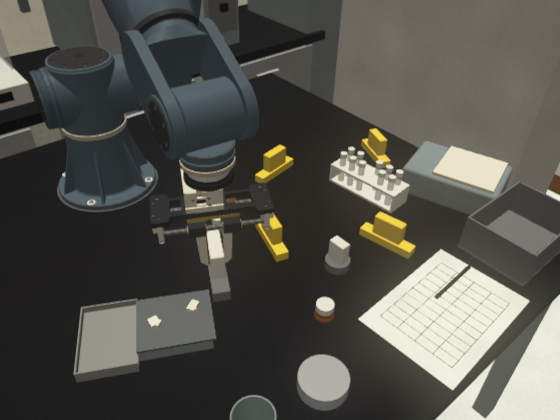

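The scraper hangs upright in the grip at (217,265), the plate is at (175,322), and the chips have not moved. Now I lower it.

```bash
python3 -m jog '[[[0,-0.014,0.05,0,0,0],[0,-0.014,0.11,0,0,0],[0,-0.014,0.16,0,0,0],[0,-0.014,0.19,0,0,0],[0,-0.014,0.196,0,0,0],[0,-0.014,0.2,0,0,0],[0,-0.014,0.203,0,0,0],[0,-0.014,0.203,0,0,0],[0,-0.014,0.203,0,0,0]]]' 0
python3 - <<'E'
from h import *; from workcell import env,optics
s=env.observe(); rel(s,[.539+.4555*.078,-.1135+.89*.078,.067],152.9)
d=optics.snapshot("side"); cv2.imwrite("pics/a3.png",cv2.resize(d["img"][90:210,190:350,::-1],(800,600),interpolation=cv2.INTER_CUBIC))
E
```

```text
clock: 7.8
position: [0.5759, -0.0438, 0.0703]
tool_rot: [0.001, 0.234, 0.972, 0.0]
contact_force: [-0.0, -0.2, -1.6]
grip_width: 0.024
t 7.8 pos [ 0.5759 -0.0438  0.0703] yawx 152.91 F [-0.  -0.2 -1.6] w 0.024
REL [ 0.0023 -0.0017  0.0067] [0.0002 0.0005 0.0001]
```

View pics/a3.png

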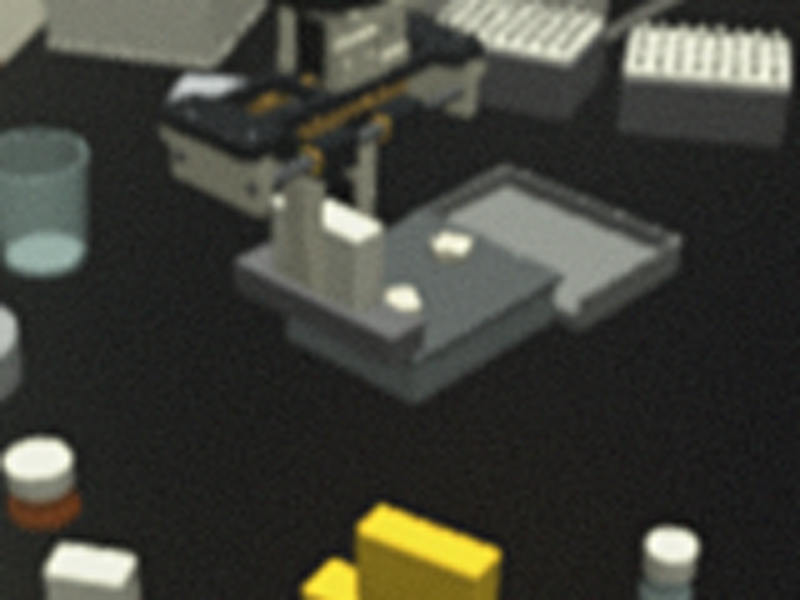

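```bash
python3 -m jog '[[[0.008,0,0.002,0,0,0],[0.008,0,0.004,0,0,0],[0.008,0,0.006,0,0,0],[0.008,0,0.006,0,0,0],[0.008,0,0.006,0,0,0]]]' 0
python3 - <<'E'
from h import *; from workcell import env,optics
s=env.observe(); rel(s,[.539+.4555*.078,-.1135+.89*.078,.067],152.9)
E
```

```text
clock: 8.35
position: [0.5721, -0.042, 0.0666]
tool_rot: [-0.0, 0.234, 0.972, 0.0]
contact_force: [0.2, -0.9, -2.7]
grip_width: 0.0239
t 8.35 pos [ 0.5721 -0.042   0.0666] yawx 152.91 F [ 0.2 -0.9 -2.7] w 0.0239
REL [-0.0063 -0.0015 -0.0008] [ 0.     -0.      0.0001]
```

```bash
python3 -m jog '[[[0,-0.008,0,0,0,0],[0,-0.022,0,0,0,0],[0,-0.038,0,0,0,0],[0,-0.054,0,0,0,0],[0,-0.07,0,0,0,0],[0,-0.086,0,0,0,0],[0,-0.102,0,0,0,0],[0,-0.118,0,0,0,0],[0,-0.132,0,0,0,0],[0,-0.142,0,0,0,0],[0,-0.15,0,0,0,0],[0,-0.15,0,0,0,0]]]' 0
python3 - <<'E'
from h import *; from workcell import env,optics
s=env.observe(); rel(s,[.539-.4555*.085,-.1135-.89*.085,.067],152.9)
d=optics.snapshot("scene"); a=cv2.resize(d["img"][220:400,60:300,::-1],(800,600),interpolation=cv2.INTER_CUBIC);cv2.imwrite("pics/s4.png",a)
E
```

```text
clock: 9.55
position: [0.5377, -0.1091, 0.0667]
tool_rot: [0.0, 0.234, 0.972, -0.0]
contact_force: [-0.4, 0.4, -2.3]
grip_width: 0.0241
t 9.55 pos [ 0.5377 -0.1091  0.0667] yawx 152.89 F [-0.4  0.4 -2.3] w 0.0241
REL [-0.0063 -0.1767 -0.0007] [-0.      0.     -0.0001]
```

View pics/s4.png

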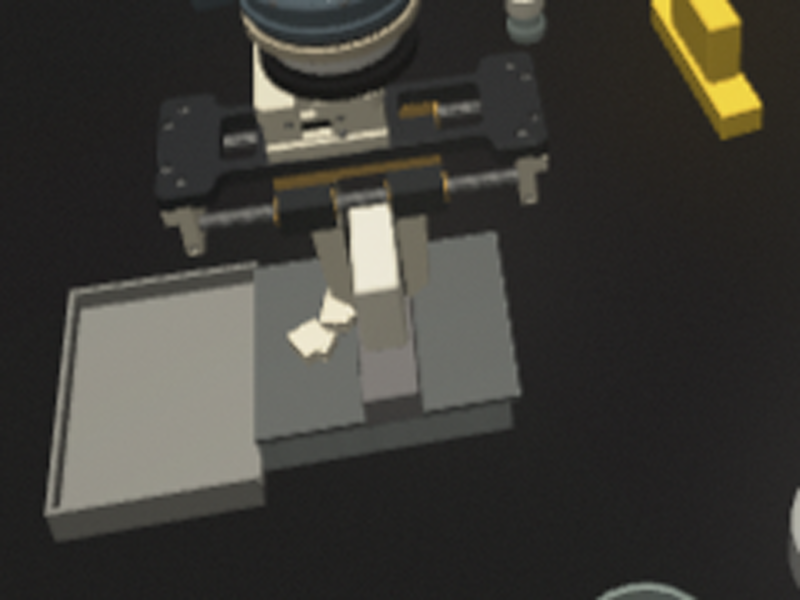

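The chips at (337,308) and (312,338) in the crop are sliding ahead of the foot, and the wrist force is small. I carry on over the edge.

```bash
python3 -m jog '[[[0,-0.008,0,0,0,0],[0,-0.022,0,0,0,0],[0,-0.038,0,0,0,0],[0,-0.054,0,0,0,0],[0,-0.07,0,0,0,0],[0,-0.086,0,0,0,0],[0,-0.102,0,0,0,0],[0,-0.118,0,0,0,0],[0,-0.134,0,0,0,0],[0,-0.15,0,0,0,0],[0,-0.164,0,0,0,0],[0,-0.176,0,0,0,0],[0,-0.184,0,0,0,0],[0,-0.186,0,0,0,0],[0,-0.186,0,0,0,0]]]' 0
python3 - <<'E'
from h import *; from workcell import env,optics
s=env.observe(); rel(s,[.539-.4555*.085,-.1135-.89*.085,.067],152.9)
d=optics.snapshot("scene"); a=cv2.resize(d["img"][220:400,60:300,::-1],(800,600),interpolation=cv2.INTER_CUBIC);cv2.imwrite("pics/s5.png",a)
E
```

```text
clock: 11.1
position: [0.4955, -0.1916, 0.0666]
tool_rot: [-0.0, 0.234, 0.972, 0.0]
contact_force: [-0.0, 0.2, -2.0]
grip_width: 0.0239
t 11.1 pos [ 0.4955 -0.1916  0.0666] yawx 152.9 F [-0.   0.2 -2. ] w 0.0239
REL [-0.0063  0.0087 -0.0007] [ 0. -0.  0.]
```

View pics/s5.png

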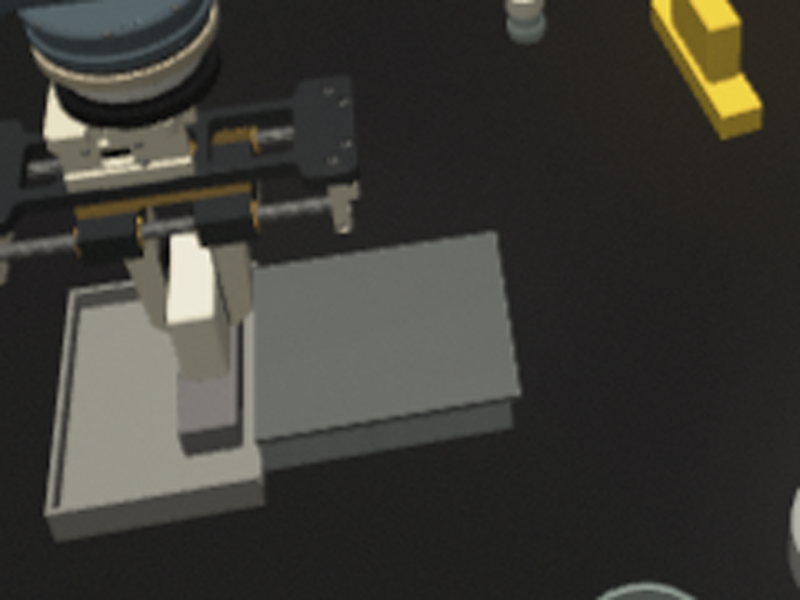

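The plate is empty. The chips are hidden behind the scraper, so I lift straight up and look.

```bash
python3 -m jog '[[[0,0,-0.02,0,0,0],[0,0,-0.07,0,0,0],[0,0,-0.14,0,0,0],[0,0,-0.2,0,0,0],[0,0,-0.22,0,0,0],[0,0,-0.22,0,0,0],[0,0,-0.22,0,0,0]]]' 0
python3 - <<'E'
from h import *; from workcell import env,optics
s=env.observe(); rel(s,[.50,.05,.18],152.9)
d=optics.snapshot("scene"); a=cv2.resize(d["img"][220:400,60:300,::-1],(400,300),interpolation=cv2.INTER_CUBIC)
d=optics.snapshot("side"); b=cv2.resize(d["img"][90:210,190:350,::-1],(400,300),interpolation=cv2.INTER_CUBIC)
cv2.imwrite("pics/s6.png",np.hstack([a,b]))
E
```

```text
clock: 11.85
position: [0.495, -0.1912, 0.1755]
tool_rot: [-0.001, 0.234, 0.972, 0.0]
contact_force: [-1.2, -0.9, -2.8]
grip_width: 0.0236
t 11.85 pos [ 0.495  -0.1912  0.1755] yawx 152.92 F [-1.2 -0.9 -2.8] w 0.0236
REL [ 0.2106  0.434  -0.0087] [-0.     -0.0008  0.0002]
```

View pics/s6.png

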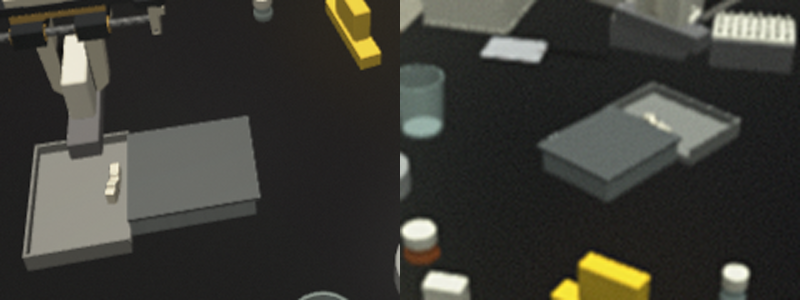

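Both chips, at (113,182) in the left crop, lie in the tray beside the plate edge. Next I pick a free spot on the bench.

```bash
python3 - <<'E'
from h import *; from workcell import env,optics
d=dict(np.load("scene0.npz"))
for u,v in((245,290),(255,280),(272,240),(325,312),(218,228),(213,345),(250,300)): print(u,v,world(d,[u],[v],0.0).round(3))
V,U=np.mgrid[0:420,0:560];P=world(d,U,V)
for c in [(.60,.04),(.57,.04),(.59,.07),(.6,.09)]:
    m=(np.hypot(P[...,0]-c[0],P[...,1]-c[1])<.11)&(P[...,2]>.006)&(d["range_z"]>0); q=P[m]; r=np.hypot(q[:,0]-c[0],q[:,1]-c[1]) 
    print(c,"nearest",r.min().round(3) if len(r) else "none>.11", q[r.argmin()].round(3) if len(r) else "")
E
```

```text
245 290 [[0.538 0.049 0.   ]]
255 280 [[0.529 0.082 0.   ]]
272 240 [[ 0.454  0.19  -0.   ]]
325 312 [[0.685 0.137 0.   ]]
218 228 [[ 0.34   0.117 -0.   ]]
213 345 [[ 0.609 -0.079  0.   ]]
250 300 [[0.566 0.04  0.   ]]
(0.6, 0.04) nearest 0.096 [ 0.56  -0.048  0.036]
(0.57, 0.04) nearest 0.083 [ 0.531 -0.033  0.037]
(0.59, 0.07) nearest 0.096 [0.675 0.115 0.007]
(0.6, 0.09) nearest 0.079 [0.675 0.115 0.007]
```

```bash
python3 - <<'E'
from h import *; from workcell import env
rel(env.observe(),[.575,.065,.17],152.9)
E
```

```text
t 11.95 pos [ 0.4948 -0.1912  0.1751] yawx 152.91 F [ 0.7  0.  -3.6] w 0.0236
REL [0.0905 0.5291 0.0104] [-0.     -0.0013  0.0001]
```

```bash
python3 -m jog '[[[0.003,0.02,0,0,0,0],[0.01,0.06,0,0,0,0],[0.02,0.12,0,0,0,0],[0.03,0.18,0,0,0,0],[0.041,0.24,0,0,0,0],[0.051,0.3,0,0,0,0],[0.062,0.36,0,0,0,0],[0.072,0.42,0,0,0,0],[0.081,0.47,0,0,0,0],[0.087,0.51,0.01,0,0,0],[0.09,0.529,0.01,0,0,0],[0.09,0.529,0.04,0,0,0],[0.09,0.529,0.09,0,0,0],[0.09,0.529,0.15,0,0,0],[0.09,0.529,0.21,0,0,0],[0.09,0.529,0.25,0,0,0],[0.09,0.529,0.27,0,0,0],[0.09,0.529,0.278,0,0,0],[0.09,0.529,0.278,0,0,0],[0.09,0.529,0.278,0,0,0]]]' 0
python3 - <<'E'
from h import *; from workcell import env
rel(env.observe(),[.575,.065,.030],152.9)
E
```

```text
clock: 13.95
position: [0.5765, 0.0645, 0.0386]
tool_rot: [0.001, 0.234, 0.972, 0.0]
contact_force: [0.7, 0.6, -2.5]
grip_width: 0.0236
t 13.95 pos [0.5765 0.0645 0.0386] yawx 152.91 F [ 0.7  0.6 -2.5] w 0.0236
REL [ 0.0032 -0.0004  0.0172] [0.0004 0.0007 0.0001]
```

```bash
python3 -m jog '[[[0,0,0.005,0,0,0],[0,0,0.01,0,0,0],[0,0,0.013,0,0,0],[0,0,0.015,0,0,0],[0,0,0.016,0,0,0],[0,0,0.016,0,0,0],[0,0,0.016,0,0,0]]]' 0
python3 - <<'E'
from h import *; from workcell import env,optics
rel(env.observe(),[.575,.065,.030],152.9)
d=optics.snapshot("side"); cv2.imwrite("pics/a7.png",cv2.resize(d["img"][100:250,180:380,::-1],(800,600),interpolation=cv2.INTER_CUBIC))
E
```

```text
clock: 14.65
position: [0.5758, 0.0644, 0.0302]
tool_rot: [-0.0, 0.234, 0.972, -0.0]
contact_force: [-3.8, 0.4, 5.6]
grip_width: 0.0236
t 14.65 pos [0.5758 0.0644 0.0302] yawx 152.91 F [-3.8  0.4  5.6] w 0.0236
REL [0.002  0.0002 0.0004] [-0.     -0.      0.0001]
```

View pics/a7.png

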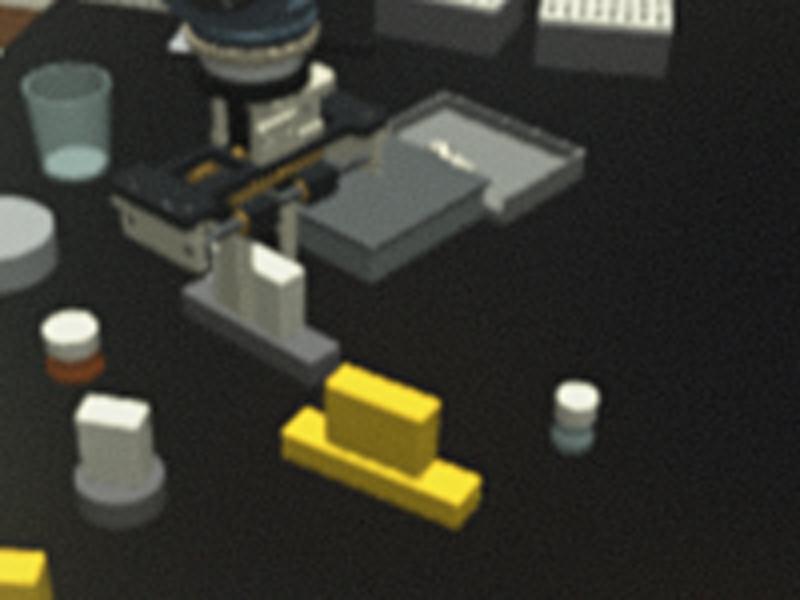

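The scraper stands flat on clear bench, with contact felt at about 6 N. I release it.

```bash
python3 -m jog '[[[0,0,0,0,0,0],[0,0,0,0,0,0],[0,0,0,0,0,0],[0,0,0,0,0,0],[0,0,0,0,0,0],[0,0,0,0,0,0],[0,0,0,0,0,0],[0,0,0,0,0,0],[0,0,-0.02,0,0,0],[0,0,-0.06,0,0,0],[0,0,-0.12,0,0,0],[0,0,-0.2,0,0,0],[0,0,-0.28,0,0,0],[0,0,-0.34,0,0,0],[0,0,-0.36,0,0,0],[0,0,-0.36,0,0,0]]]' 0.9
python3 - <<'E'
from h import *; from workcell import env,optics
rel(env.observe(),[.5,.065,.3],152.9)
d=optics.snapshot("side"); b=cv2.resize(d["img"][100:250,180:380,::-1],(400,300),interpolation=cv2.INTER_CUBIC)
V,U=np.mgrid[0:420,0:560];P=world(d,U,V)
d2=optics.snapshot("scene"); a=cv2.resize(d2["img"][220:400,60:300,::-1],(400,300),interpolation=cv2.INTER_CUBIC)
cv2.imwrite("pics/f8.png",np.hstack([a,b])); 
V,U=np.mgrid[0:420,0:560]
for d in(d,d2):
  P=world(d,U,V); n=(np.hypot(P[...,0]-.576,P[...,1]-.065)<.075)&(d["range_z"]>0)
  for lo,hi in((.016,.028),(.066,.08)):
    p=P[n&(P[...,2]>lo)&(P[...,2]<hi)]; rc=cv2.minAreaRect((p[:,:2]*1000).astype(np.float32)); print(len(p),np.round(rc[0]),np.round(rc[1],1),round(rc[2],1),np.median(p[:,2]).round(4))
hsv=cv2.cvtColor(d2["img"],cv2.COLOR_RGB2HSV); P=world(d2,U,V)
a=np.radians(-27.1); ex=np.array([np.cos(a),np.sin(a)]); ey=np.array([-ex[1],ex[0]]); q=(P[...,:2]-[.539,-.1135])@np.c_[ex,ey]*1000
m=(hsv[...,2]>190)&(abs(q[...,0])<90)&(q[...,1]>-180)&(q[...,1]<75)
v,u=np.nonzero(m); print("chips px",m.sum(),u.mean(),v.mean(),q[m].min(0),q[m].max(0),np.percentile(P[m][:,2],[5,50,95]).round(4))
E
```

```text
clock: 16.3
position: [0.5763, 0.0645, 0.2109]
tool_rot: [0.001, 0.234, 0.972, 0.0]
contact_force: [-0.1, 0.2, 0.1]
grip_width: 0.0839
t 16.3 pos [0.5763 0.0645 0.2109] yawx 152.91 F [-0.1  0.2  0.1] w 0.0839
REL [ 0.1359 -0.0683 -0.1786] [0.0006 0.0011 0.0001]
225 [580.  66.] [ 32.2 131.9] 64.2 0.022
157 [578.  66.] [26.1 69.5] 63.0 0.072
351 [578.  60.] [ 30.6 130.1] 62.9 0.0216
340 [578.  60.] [24.1 71.6] 63.7 0.0714
chips px 89 127.08988764044943 326.97752808988764 [-43.18570011 -94.73330793] [ 17.19115019 -82.4865185 ] [0.0244 0.0284 0.0332]
```

View pics/f8.png

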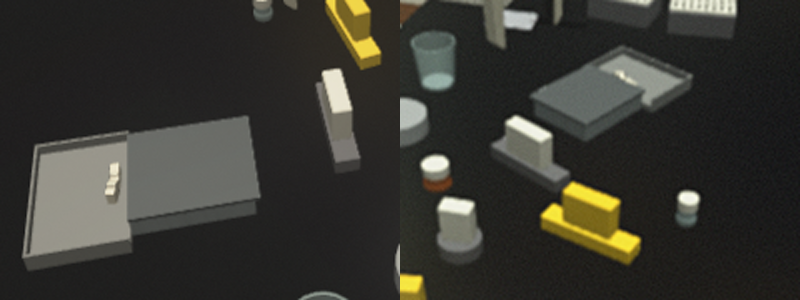

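The scraper stands free and upright, with its tops at 22 and 72 mm. The chips in the tray read about 28 mm high, so they seem to stand on edge. I check more closely with the wrist camera.

```bash
python3 - <<'E'
from h import *; from workcell import env
rel(env.observe(),[.48,-.12,.23],152.9)
E
python3 -m jog '[[[0.0,-0.05,-0.02,0,0,0],[0.0,-0.12,-0.04,0,0,0],[0,-0.2,-0.04,0,0,0],[0,-0.28,-0.04,0,0,0],[0,-0.35,-0.04,0,0,0],[0,-0.4,-0.04,0,0,0],[0,-0.42,-0.04,0,0,0],[0,-0.42,-0.04,0,0,0],[0,-0.42,-0.04,0,0,0]]]'
python3 - <<'E'
from h import *; from workcell import env,optics
s=env.observe(); d=optics.snapshot("wrist"); rel(s,[.48,-.12,.23],152.9)
T=np.eye(4);T[:3,:3]=Ro.from_quat(np.roll(s["tool_rot"],-1)).as_matrix();T[:3,3]=s["position"]
M=T@d["T_tool_cam"]; d["R"]=M[:3,:3].T; d["t"]=-M[:3,:3].T@M[:3,3]
V,U=np.mgrid[0:420,0:560];P=world(d,U,V)
a=np.radians(-27.1); ex=np.array([np.cos(a),np.sin(a)]); ey=np.array([-ex[1],ex[0]]); q=(P[...,:2]-[.539,-.1135])@np.c_[ex,ey]*1000
m=(d["range_z"]>0)&(P[...,2]>.016)&(abs(q[...,0])<68)&(q[...,1]>-168)&(q[...,1]<-74)
k,l,st,c=cv2.connectedComponentsWithStats(m.astype(np.uint8))
for i in range(1,k):
    if st[i,4]>8: g=l==i; print(st[i,4],c[i].round(),q[g].min(0).round(),q[g].max(0).round(),np.percentile(P[g][:,2],[5,50,95]).round(4))
cv2.imwrite("pics/w9.png",d["img"][:,:,::-1])
E
```

```text
t 16.4 pos [0.5752 0.0644 0.2083] yawx 152.91 F [-0.9  0.2 -0.2] w 0.0833
REL [ 0.0017 -0.4152 -0.043 ] [-0.0004 -0.0008  0.0001]
clock: 17.3
position: [0.4805, -0.1218, 0.229]
tool_rot: [-0.0, 0.234, 0.972, 0.0]
contact_force: [0.6, 0.7, 0.6]
grip_width: 0.0837
t 17.3 pos [ 0.4805 -0.1218  0.229 ] yawx 152.91 F [0.6 0.7 0.6] w 0.0837
REL [ 0.0025  0.0028 -0.0019] [ 0.0001 -0.0005  0.0001]
301 [241. 219.] [-31. -93.] [ 15. -80.] [0.0176 0.0272 0.0334]
3245 [180. 288.] [-60. -94.] [-42. -76.] [0.2363 0.2712 0.2933]
5048 [103. 388.] [ -68. -114.] [-36. -77.] [0.3071 0.3316 0.3374]
```

View pics/w9.png

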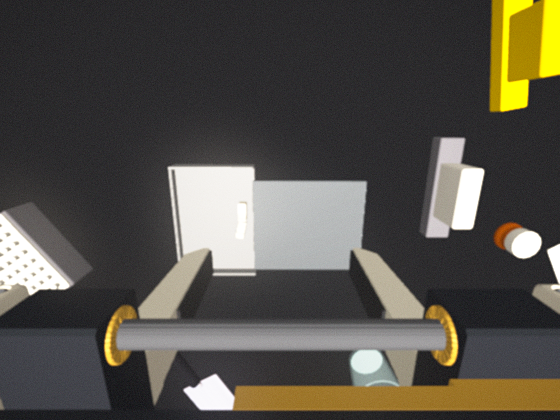

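Both chips stand on edge on the tray floor at (241,219). They span x -31..15 and y -93..-80 mm in station axes and are clear of the walls. The scraper stands alone at (450,190). I hand the job in.

```bash
python3 - <<'E'
from workcell import env
print(env.finish_job()); print(env.observe()["clock"])
E
```

```text
the job is handed in; nothing more can be done
None
the job is handed in; nothing more can be done
```

I took the grey and white scraper by its rib and wiped both chips over the plate's edge into the tray. I then stood the scraper on open bench at about (0.578, 0.063) and let go. I handed the job in at about 17.4 s.

The last checks showed:
- **Plate and chips:** The plate is empty. Both chips lie inside the tray, about 10 to 25 mm from the plate edge, but standing on their narrow edges (tops at about 27–33 mm) rather than flat.
- **Scraper:** It is upright, with its foot top at 22 mm and rib top at 72 mm. The gripper is open and well clear of it.
- **Forces:** The readings after each move stayed below 10 N.
- **Disagreement:** The two fixed cameras differ by about 6 mm on the scraper's y position, both before and after the job. I grasped it by the wrist camera's measurement, which fell between them.

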